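# Swing the straightedge home on the wiper-refill trimming board

### The job

Get the trimming board ready for cutting wiper refills: pick up the notched aluminium straightedge and lay it flat on the board with its notch round the pivot pin and its body along the scribed line, square to the steel rail, and let go of it. Then push it from the side, with the pin staying in the notch, so that it swings about the pin until its free end is under the clip and its edge lies flush along the rail. Let go, and leave the other things on the bench where they are.

Things in the scene. Friction and masses are not known exactly. Their poses are not given: they have to be found in the camera images.
- board: Plywood trimming board, 230 x 230 x 12 mm, fixed to the bench. Origin: centre of its underside, on the bench; top face at z = 12 mm. Its far edge (+x) carries the rail, with the clip at the rail's right (-y) end and the pivot pin beyond its left (+y) end. A thin dark scribed line runs along x at y = +80 mm, from the pin towards the robot (-x).
- rail_mid (a point): Middle of the rail's inner face (facing the board's -x), at the height of the board's top face: board x = +100, y = -37 mm. Dark steel rail along board y, 155 mm long (y = -115 to +40 mm; it ends short of the pin), 15 mm thick, rising 22 mm above the board. Swung home, the straightedge lies along it, its free end pointing to board -y.
- clip (a point): Centre of the clip's underside, at board x = 87, y = -65, z = 34 mm (22 mm above the board's top). The clip is a flat dark steel plate 5 mm thick that overhangs the board from the rail: from x = 60 to 115 mm and y = -95 to -35 mm; the space beneath is open towards -x and at both y ends.
- pin (a point): Foot of the fixed steel pivot pin, on the board's top face at board x = +71, y = +80 mm (29 mm in front of the line of the rail's inner face). The pin is upright, 14 mm in diameter, 30 mm high above the board.
- straightedge_mid (a point): Centre (half-way up) of the loose aluminium straightedge, 180 mm long (x), 50 wide (y), 14 thick (z), 0.2 to 0.4 kg, lying flat on the bench, notch away from the robot within 35 degrees. The +x end has an open notch 24 mm wide, 50 mm deep (x = +40 to +90 mm) between prongs 13 mm wide; the -x end is plain. In the notch the pin can stand from x = +47 mm (bottom) outwards.
- straightedge_end (a point): Middle of the straightedge's plain, free end (x = -90 mm from its centre), half-way up.
- straightedge: The same straightedge; origin at the centre of its underside, axes as for its centre.
- sleeve: Bystander: cardboard sleeve of wiper refills, a plain closed box 170 x 45 x 20 mm without notch, loose; it lies near the straightedge and the two may have changed places. Origin: centre of its underside, long axis x.
- flashlight: Bystander: lying flashlight, 145 mm long (x), 43 mm in diameter. Origin: middle of its underside.
- pick: Bystander: lying stainless pick tool, 170 mm long (x), 14 mm thick. Origin: middle of its underside.
Not all that is in view belongs to the job. Leave any black or orange look-alike of the straightedge alone.

How it is judged (in metres and radians):
On the way, in this order (a step that is already met when the one before it is completed fails the run):
1. the straightedge lies flat on the board, pin in its notch, square to the rail (within about 35 degrees), its free end towards the robot, let go and at rest (x of pin in the frame of straightedge_mid between 0.042 and 0.09 m and y of pin in the frame of straightedge_mid between -0.012 and 0.012 m and z of straightedge_mid in the frame of board below 0.024 m and angle between straightedge_mid's own z axis and vertical below 0.1 rad and angle between the x axis of straightedge_mid and the y axis of board, either way round above 0.95 rad and x of straightedge_end in the frame of board below 0 m and contact force between the fingers and straightedge below 0.1 N and linear speed of straightedge below 0.02 m/s), for 0.2 s.
2. it swings, still flat and with the pin in the notch, through the middle of the turn (25 to 50 degrees from the rail) (x of pin in the frame of straightedge_mid between 0.042 and 0.09 m and y of pin in the frame of straightedge_mid between -0.012 and 0.012 m and z of straightedge_mid in the frame of board below 0.024 m and angle between straightedge_mid's own z axis and vertical below 0.1 rad and angle between the x axis of straightedge_mid and the y axis of board, either way round between 0.43 and 0.87 rad), for 0.05 s.
At the end, for the whole second after the job is handed in: The straightedge lies flat on the board with the pin in its notch, parallel to the rail within about 4.5 degrees, its free end at least 10 mm under the clip and within 6 mm of the rail, released and at rest; none of the listed bystanders shifted by more than 30 mm (x of pin in the frame of straightedge_mid between 0.042 and 0.09 m and y of pin in the frame of straightedge_mid between -0.012 and 0.012 m and z of straightedge_mid in the frame of board below 0.024 m and angle between straightedge_mid's own z axis and vertical below 0.1 rad and angle between the x axis of straightedge_mid and the y axis of board, either way round below 0.08 rad and x of straightedge_end in the frame of board above 0.069 m and y of straightedge_end in the frame of board below -0.045 m and contact force between the fingers and straightedge below 0.1 N and linear speed of straightedge below 0.02 m/s); the robot touches nothing.
It fails at once if the loose refill sleeve is shifted by more than 30 mm (distance of sleeve from where it was at the start of the episode above 0.03 m).
It fails at once if the flashlight is shifted by more than 30 mm (distance of flashlight from where it was at the start of the episode above 0.03 m).
It fails at once if the pick tool is shifted by more than 30 mm (distance of pick from where it was at the start of the episode above 0.03 m).
It also fails if it takes over 56 s, if anything falls off the work surface, if the arm or the gripper's body presses on something with over 40 N, if the wrist force passes 120 N, or if a joint passes its speed limit or range.

### The arm

A 6-joint arm with a two-finger parallel gripper is mounted at the origin on the work surface. World frame = base frame: x ahead of the robot, y to its left, z up, the work surface at z = 0. Lengths are in m, angles in degrees, forces in N, time in s.
With the tool pointing down it reaches from about 0.35 to 0.875 m from the base axis. Payload 4.2 kg.
Tool frame: the origin (TCP) lies at the very end of the fingers, on their centre line; the grasp point (between the pads) lies 19 mm behind it (r.grip_point_offset is the distance from the TCP to the grasp point, in m); z points along the fingers, y is the line along which they close (so a half turn about z gives the same grasp; the last joint's range is limited). The gripper opens to 87 mm and grips with 3 to 60 N. Pads are 19 mm wide; open, the fingers measure 117 mm over their backs; the gripper's body (75 mm by 190 mm) begins 51 mm behind the grasp point.
Start: joints at [-57.834, 22.042, 0.453, 0, -68.411, -14.817], TCP at [0.186, -0.597, 0.223] pointing down, gripper open.
Joint ranges: [-179.83, 179.83], [-69.29, 118.12], [-61.27, 80.66], [-181.25, 117.63], [-171.15, -9.14], [-177.46, 177.46]. Speed limits (degrees/s): [159.86, 159.86, 180, 180, 180, 180].

### API

Orientations are given as a 3x3 rotation matrix whose columns are the frame's x, y, z axes.
In Python, from station import r, cams gives the robot as it stands. The module is installed in compiled form; this text tells all that it offers.
- The arm moves only by the shell command python3 -m handwheel 'ROWS'. ROWS is JSON, a list that holds one entry, the list of rows, each a list of 7 numbers: the turn, a rotation vector about the tool's x, y, z in units of 6 degrees (1.0 is 6 degrees), then the shift along the tool's x, y, z in m, then the finger opening in m, from 0 to 0.087. In form: [[[ax, ay, az, x, y, z, jaw], ...]]. A call has 1 to 12 rows; each row shifts and turns the commanded pose from where the row before left it, along the tool's axes as they then stand; what a row does not reach is not made up. A row lasts 1/10 s, in which the tool goes at most 50 mm and 8.59 degrees, less where a joint would pass 70% of its speed; a pose out of reach is approached as far as the arm can. A call with a gripper value outside its range is refused whole. The fingers move at their own pace and stop on an object; the grip force is fixed at half the most. Time passes only in rows, so rows that do not move let the fingers close. It gives the time, the measured TCP pose, the force, the opening and the grip force at its end, in the units of the state.
- r.sense(): the state, without advancing time (a new reading comes with each control period).
- cams.capture(name): name is "scene" or "top" or "wrist"; returns the picture (480x640x3 uint8, red, green, blue); there is no depth.
- cams.get_calibration(name): a dict with "camera_matrix" (3x3 intrinsics, pixels), "rvec" (rotation vector, rad) and "tvec" (3), from world to camera coordinates, as OpenCV has them; the wrist camera has in their place "T_tool_cam" (4x4, takes a point from camera to tool coordinates, whose origin is the TCP and whose axes are the flange's). Camera axes: x right, y down, z forward; pixel columns grow to the right and rows downward; lengths in m; the calibration is good to about 2 mm. A picture is of the moment at which its call begins: read the wrist's pose just before it. get_calibration takes no time and is no camera call.
- r.finish_job(): hands the job in; it is judged then, once.
The state is a dict: "time_s": time; "joints": joint angles; "joint_velocities": joint speeds; "effort": joint torques, N m; "tcp_pos": TCP position; "ee_rot": TCP orientation; "wrist_force": force on the tool from outside, world axes, zero at the start; "moment": the same for the moment, N m; "gripper_width": opening from 0.0 (shut) to 1.0 (fully open); "gripper_force": force on a finger pad.
Only numpy, scipy, OpenCV 4.12 (cv2) and the standard library are available. Lean on these libraries where they do the work, as an engineer would, in place of code of your own. Each camera call takes 0.05 s, during which the arm holds its last target. There are 200 camera calls.

## Working session

There is one attempt and no reset: what is moved stays moved. The work goes in short steps, Python scripts to look and compute and a shell command to move; the robot and the scene stay as the last step left them, time stands still between calls to the robot, and variables do not carry over. Pictures are saved under pics/ and viewed, at most 10 in all, crops included, and the job is handed in when it is done.

```bash
mkdir -p pics
python3 - <<'E'
from station import r,cams
import cv2,numpy as np
for n in("scene","top"):
    im=cams.capture(n); cv2.imwrite(f"pics/{n}0.png",im[:,:,::-1])
    c=cams.get_calibration(n); print(n,np.array(c["camera_matrix"]).tolist(),np.ravel(c["rvec"]),np.ravel(c["tvec"]))
print(cams.get_calibration("wrist"))
s=r.sense(); print(s["time_s"],s["tcp_pos"],np.round(s["ee_rot"],3).tolist(),s["gripper_width"])
E
```

```text
scene [[485.79056215966887, 0.0, 315.7498636209835], [0.0, 485.79056215966887, 240.31517506138348], [0.0, 0.0, 1.0]] [ 2.10250876  1.16814412 -0.49858546] [-0.2364497  -0.31181428  1.7490585 ]
top [[546.3007483049469, 0.0, 328.86823794937027], [0.0, 546.3007483049469, 244.32747674135902], [0.0, 0.0, 1.0]] [ 2.10991191 -2.08375804  0.25308138] [-0.08257322  0.55578752  1.26554975]
{'camera_matrix': array([[399.51271555,   0.        , 317.85259379],
       [  0.        , 399.51271555, 242.79056343],
       [  0.        ,   0.        ,   1.        ]]), 'T_tool_cam': array([[ 1.62896631e-04, -9.58887029e-01, -2.83788018e-01,
         7.77904698e-02],
       [ 9.99999430e-01, -1.43364839e-04,  1.05842109e-03,
        -1.41332351e-04],
       [-1.05559148e-03, -2.83788028e-01,  9.58886459e-01,
        -1.62961998e-01],
       [ 0.00000000e+00,  0.00000000e+00,  0.00000000e+00,
         1.00000000e+00]])}
0.1 [ 0.18624415 -0.59604896  0.22157776] [[-0.955, -0.298, -0.001], [-0.298, 0.955, 0.002], [0.0, 0.002, -1.0]] 0.9974353227528028
```

View pics/top0.png

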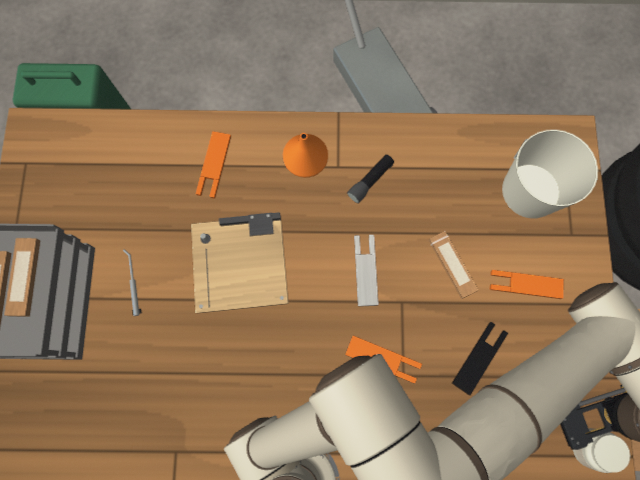

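View pics/scene0.png

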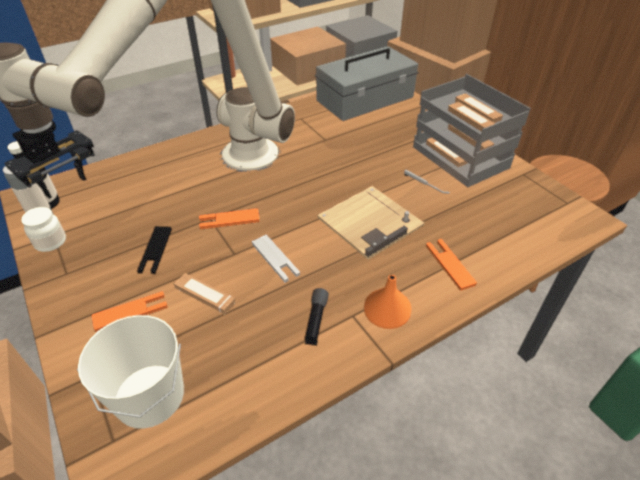

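The picture shows these candidates in the top view: bare aluminium notched plate (366,270), sleeve (454,265), orange look-alikes (213,163), (527,283), (383,358) and black look-alike (480,358). I choose (366,270), the only bare-metal one with a notch. The board is at (240,263) with its pin at about (205,238), the rail and clip at the top, and the scribed line at x≈208. The flashlight is at (370,178) and the pick at (133,285).

```bash
cat > h.py <<'E'
import cv2,numpy as np
from station import r,cams
def ray(name,uv,z):
    c=cams.get_calibration(name); K=np.array(c["camera_matrix"])
    if name=="wrist":
        s=r.sense(); T=np.eye(4);T[:3,:3]=s["ee_rot"];T[:3,3]=s["tcp_pos"];T=T@np.array(c["T_tool_cam"]);R=T[:3,:3];o=T[:3,3]
    else:
        R=cv2.Rodrigues(np.array(c["rvec"]))[0].T; o=-R@np.ravel(c["tvec"])
    uv=np.atleast_2d(uv).astype(float); d=np.c_[uv,np.ones(len(uv))]@np.linalg.inv(K).T@R.T
    return o+d*((z-o[2])/d[:,2:])
def proj(name,P):
    c=cams.get_calibration(name); return cv2.projectPoints(np.atleast_2d(P).astype(float),np.array(c["rvec"]),np.array(c["tvec"]),np.array(c["camera_matrix"]),None)[0][:,0]
def big(m,box):
    x0,y0,x1,y1=box; k=np.zeros_like(m);k[y0:y1,x0:x1]=m[y0:y1,x0:x1]
    return max(cv2.findContours(k,cv2.RETR_EXTERNAL,cv2.CHAIN_APPROX_NONE)[0],key=cv2.contourArea)
E
python3 - <<'E'
from h import *
im=cv2.imread("pics/top0.png"); hsv=cv2.cvtColor(im,cv2.COLOR_BGR2HSV)
m=((hsv[...,1]<60)&(hsv[...,2]>110)).astype(np.uint8)*255
c=big(m,(335,215,400,325)); b=cv2.boxPoints(cv2.minAreaRect(c)); P=ray("top",b,.014)
print("SE",b.round(1).tolist(),P.round(4).tolist(),[np.linalg.norm(P[i]-P[i-1]).round(4) for i in range(4)],P.mean(0))
print("board px hsv",hsv[270,240],"bench",hsv[270,310],hsv[200,150])
m=((hsv[...,2]>185)&(hsv[...,1]<125)).astype(np.uint8)*255
c=cv2.convexHull(big(m,(180,195,300,325))); b=cv2.boxPoints(cv2.minAreaRect(c)); P=ray("top",b,.012)
print("B",b.round(1).tolist(),P.round(4).tolist(),[np.linalg.norm(P[i]-P[i-1]).round(4) for i in range(4)],P.mean(0))
k=im[195:330,170:410]; cv2.imwrite("pics/c1.png",cv2.resize(k,None,fx=3.3,fy=3.3,interpolation=cv2.INTER_CUBIC))
E
```

```text
SE [[353.0, 235.1999969482422], [373.6000061035156, 233.89999389648438], [378.20001220703125, 304.70001220703125], [357.70001220703125, 306.0]] [[0.5942, -0.137, 0.014], [0.5984, -0.1893, 0.014], [0.4176, -0.1994, 0.014], [0.4137, -0.1487, 0.014]] [np.float64(0.1809), np.float64(0.0525), np.float64(0.1811), np.float64(0.0509)] [ 0.50596273 -0.16860347  0.014     ]
board px hsv [ 18  98 217] bench [ 15 135 172] [ 15 134 148]
B [[187.39999389648438, 223.8000030517578], [279.6000061035156, 216.0], [287.1000061035156, 304.29998779296875], [195.0, 312.20001220703125]] [[0.6192, 0.2871, 0.012], [0.6434, 0.052, 0.012], [0.416, 0.0257, 0.012], [0.3937, 0.252, 0.012]] [np.float64(0.2282), np.float64(0.2363), np.float64(0.2289), np.float64(0.2274)] [0.51805157 0.15417606 0.012     ]
```

View pics/c1.png

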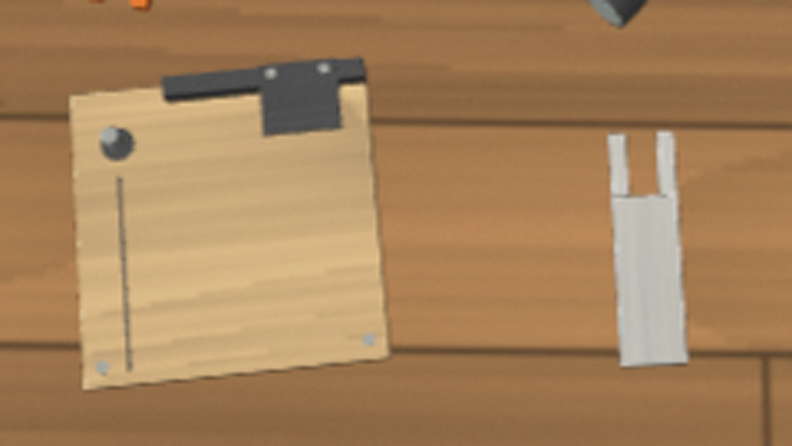

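The crop confirms it: a bare aluminium plate with two prongs. Crop pixels: board corners TL(70,96), BL(83,389), BR(388,356); scribed line (120,178) to (130,370); pin around (117,142).

```bash
cat > board.py <<'E'
from h import *
E
python3 - <<'E'
from h import *
px=lambda a:np.array(a)/3.3+[170,195]
C=px([[70,96],[83,389],[388,356]]); W=ray("top",C,.012)[:,:2]
B=np.array([[.115,.115],[-.115,.115],[-.115,-.115]])
print(W.round(4).tolist(),np.linalg.norm(W[0]-W[1]),np.linalg.norm(W[2]-W[1]))
L=ray("top",px([[120,178],[130,370]]),.012)[:,:2]; d=L[0]-L[1]
a=[np.arctan2(*(W[0]-W[1])[::-1]),np.arctan2(*(W[1]-W[2])[::-1])-np.pi/2,np.arctan2(*d[::-1])];print("yaw",np.degrees(a))
U,_,Vt=np.linalg.svd((W-W.mean(0)).T@(B-B.mean(0)));R=U@Vt; t=W.mean(0)-R@B.mean(0)
print("fit yaw",np.degrees(np.arctan2(R[1,0],R[0,0])),"t",t,"res",(W-(B@R.T+t)).round(4).tolist())
print("line in board",((L-t)@R).round(4).tolist())
w=lambda p:np.r_[R@np.array(p[:2])+t,p[2]]
pts=[w(p) for p in [(.071,.08,.012),(.071,.08,.042),(.1,.04,.034),(.1,-.115,.034),(.06,-.035,.039),(.06,-.095,.039)]]
print("pred crop px",((proj("top",pts)-[170,195])*3.3).round(0).tolist()); print("pin",pts[0])
S=ray("top",px([[609,136],[674,132],[688,362],[621,367],[613,197],[677,195],[628,197],[658,195]]),.014)[:,:2]
print("SE",S.round(4).tolist(),"mid",S[:4].mean(0),"len",np.linalg.norm(S[0]-S[3]),np.linalg.norm(S[1]-S[2]),"w",np.linalg.norm(S[0]-S[1]),np.linalg.norm(S[2]-S[3]))
d=S[:2].mean(0)-S[2:4].mean(0);print("SE yaw",np.degrees(np.arctan2(d[1],d[0])))
s=r.sense();print(s["tcp_pos"],np.degrees(np.arctan2(s["ee_rot"][1][1],s["ee_rot"][0][1])))
E
```

```text
[[0.6186, 0.2774], [0.3919, 0.2515], [0.4195, 0.0247]] 0.22817271081391294 0.22849212925379692
yaw [6.49917595 6.9237069  6.58321453]
fit yaw 6.731665390093975 t [0.51925216 0.15096528] res [[-0.0013, -0.0013], [0.0004, -0.0002], [0.001, 0.0014]]
line in board [[0.0442, 0.0788], [-0.1041, 0.0792]]
pred crop px [[117.0, 144.0], [108.0, 135.0], [161.0, 95.0], [363.0, 75.0], [262.0, 134.0], [341.0, 126.0]]
pin [0.58038512 0.23873636 0.012     ]
SE [[0.5916, -0.1408], [0.5954, -0.191], [0.4175, -0.2002], [0.4132, -0.15], [0.5434, -0.144], [0.5456, -0.193], [0.5435, -0.1554], [0.5454, -0.1784]] mid [ 0.50441172 -0.17051784] len 0.1786384443655604 0.17810778060547447 w 0.05034615255610291 0.05038787044753168
SE yaw 2.937506806671586
[ 0.18624415 -0.59604896  0.22157776] 107.33877822563362
```

```bash
python3 -m handwheel '[[[0,0,0,-0.034,0.026,0,0.087],[0,0,0,-0.035,0.026,0,0.087],[0,0,0,-0.035,0.026,0,0.087],[0,0,0,-0.035,0.026,0,0.087],[0,0,0,-0.035,0.026,0,0.087],[0,0,0,-0.035,0.026,0,0.087],[0,0,0,-0.035,0.026,0,0.087],[0,0,0,-0.035,0.026,0,0.087],[0,0,0,-0.035,0.026,0,0.087],[0,0,0,-0.035,0.026,0,0.087],[0,0,0,-0.035,0.026,0,0.087],[0,0,0,-0.034,0.026,0,0.087]]]'; python3 -m handwheel '[[[0,0,0.8,0,0,0,0.087],[0,0,0.8,0,0,0,0.087],[0,0,0.8,0,0,0,0.087],[0,0,0,0,0,0,0.087],[0,0,0,0,0,0,0.087]]]'
cat > goto.py <<'E'
import sys; from h import *
# where the tool is, and the tool-axis shift to world target x y z, turn to jaw-line heading (deg)
s=r.sense(); R=np.array(s["ee_rot"]); p=np.array(s["tcp_pos"]); g=np.array(list(map(float,sys.argv[1:4])))
h=np.degrees(np.arctan2(R[1,1],R[0,1])); print("t",s["time_s"],"tcp",p.round(4),"jaw",h.round(2),"toolz",R[:,2].round(3),"w",s["gripper_width"],"F",np.round(s["wrist_force"],1),"g",s["gripper_force"])
t=((h-float(sys.argv[4])+90)%180-90)/6; print("shift tool",(R.T@(g-p)).round(4),"turn z units",round(t,2))
E
python3 goto.py .490 -.171 .10 93
```

```text
time_s: 1.3
tcp_pos: [0.4929, -0.1723, 0.2223]
ee_rot: [[-0.954, -0.298, -0.0], [-0.298, 0.954, 0.0], [0.0, 0.0, -1.0]]
wrist_force: [1.6, -0.6, -0.9]
gripper_width: 0.996
gripper_force: 0.0
time_s: 1.8
tcp_pos: [0.4921, -0.174, 0.2223]
ee_rot: [[-0.999, -0.053, -0.001], [-0.053, 0.999, 0.0], [0.001, 0.0, -1.0]]
wrist_force: [0.8, -0.6, 0.0]
gripper_width: 1.002
gripper_force: 0.0
t 1.8 tcp [ 0.4921 -0.174   0.2223] jaw 93.05 toolz [-0.001  0.    -1.   ] w 1.0018054173750235 F [ 0.8 -0.6  0. ] g 0.0
shift tool [0.0019 0.0031 0.1223] turn z units 0.01
```

```bash
cat > wr.py <<'E'
import sys; from h import *
im=cams.capture("wrist")[:,:,::-1].copy(); cv2.imwrite(sys.argv[1],im)
E
python3 - <<'E'
from h import *
im=cams.capture("wrist")[:,:,::-1].copy(); cv2.imwrite("pics/w1.png",im)
hsv=cv2.cvtColor(im,cv2.COLOR_BGR2HSV)
m=((hsv[...,1]<60)&(hsv[...,2]>110)).astype(np.uint8)*255
c=big(m,(100,0,540,480)); q=cv2.minAreaRect(c); b=cv2.boxPoints(q); P=ray("wrist",b,.014)
print(b.round(0).tolist(),P.round(4).tolist(),[np.linalg.norm(P[i]-P[i-1]).round(4) for i in range(4)],P.mean(0))
E
```

```text
[[293.0, 131.0], [348.0, 131.0], [348.0, 313.0], [293.0, 313.0]] [[0.421, -0.1999, 0.014], [0.4184, -0.1507, 0.014], [0.5971, -0.1374, 0.014], [0.6001, -0.1935, 0.014]] [np.float64(0.1792), np.float64(0.0492), np.float64(0.1792), np.float64(0.0562)] [ 0.50914723 -0.17036546  0.014     ]
```

View pics/w1.png

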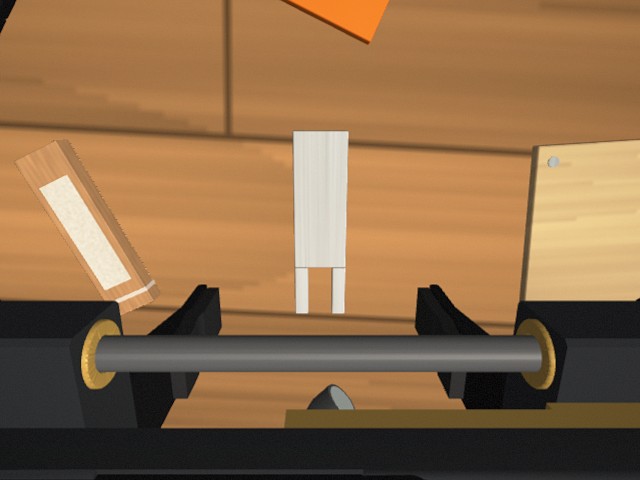

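The wrist view shows the straightedge clear between the fingers (body 293–348 × 131–313, notch towards the fingers). Its pose agrees with the top view.

```bash
python3 -m handwheel '[[[0,0,0,0.001,0.003,0.04,0.087],[0,0,0,0,0,0.04,0.087],[0,0,0,0,0,0.04,0.087],[0,0,0,0,0,0.04,0.087],[0,0,0,0,0,0.03,0.087],[0,0,0,0,0,0.018,0.087],[0,0,0,0,0,0.009,0.087],[0,0,0,0,0,0,0.087]]]' ; python3 -m handwheel '[[[0,0,0,0,0,0,0.04],[0,0,0,0,0,0,0.04],[0,0,0,0,0,0,0.04],[0,0,0,0,0,0,0.04],[0,0,0,0,0,0,0.04],[0,0,0,0,0,0,0.04],[0,0,0,0,0,0,0.04],[0,0,0,0,0,0,0.04]]]'
```

```text
time_s: 2.65
tcp_pos: [0.4906, -0.1712, 0.0046]
ee_rot: [[-0.999, -0.052, -0.002], [-0.052, 0.999, 0.0], [0.002, 0.0, -1.0]]
wrist_force: [0.2, -0.3, -1.0]
gripper_width: 1.002
gripper_force: 0.0
time_s: 3.45
tcp_pos: [0.4914, -0.1713, 0.0059]
ee_rot: [[-0.999, -0.052, 0.0], [-0.052, 0.999, -0.0], [-0.0, -0.0, -1.0]]
wrist_force: [-1.3, -0.7, 3.7]
gripper_width: 0.566
gripper_force: 30.0
```

```bash
python3 -m handwheel '[[[0,0,0,0,0,-0.02,0.04],[0,0,0,0,0,-0.04,0.04],[0,0,0,0,0,-0.04,0.04],[0,0,-0.3,0,0,0,0.04],[0,0,-0.3,0,0,0,0.04]]]' ; python3 -m handwheel '[[[0,0,0,-0.003,0.02,0,0.04],[0,0,0,-0.006,0.04,0,0.04],[0,0,0,-0.006,0.04,0,0.04],[0,0,0,-0.006,0.04,0,0.04],[0,0,0,-0.006,0.04,0,0.04],[0,0,0,-0.006,0.04,0,0.04],[0,0,0,-0.006,0.04,0,0.04],[0,0,0,-0.006,0.04,0,0.04],[0,0,0,-0.006,0.04,0,0.04],[0,0,0,-0.006,0.036,0,0.04],[0,0,0,-0.003,0.02,0,0.04],[0,0,0,0,0,0,0.04]]]'; python3 goto.py .505 .230 .10 96.6
python3 - <<'E'
from h import *
for n in("top","wrist"):
    im=cams.capture(n)[:,:,::-1]; cv2.imwrite(f"pics/{n}2.png",im)
a=cv2.imread("pics/top2.png")[180:340,130:330]; a=cv2.resize(a,(400,320)); b=cv2.resize(cv2.imread("pics/wrist2.png"),(400,300)); b=cv2.copyMakeBorder(b,0,20,0,0,0)
cv2.imwrite("pics/c2.png",np.hstack([a,b]))
E
```

```text
time_s: 3.95
tcp_pos: [0.491, -0.1708, 0.1061]
ee_rot: [[-0.993, -0.115, 0.001], [-0.115, 0.993, 0.001], [-0.001, 0.001, -1.0]]
wrist_force: [-0.7, 0.9, -4.9]
gripper_width: 0.57
gripper_force: 30.0
time_s: 5.15
tcp_pos: [0.5052, 0.2313, 0.1045]
ee_rot: [[-0.993, -0.117, -0.001], [-0.117, 0.993, -0.0], [0.001, -0.0, -1.0]]
wrist_force: [1.2, -0.6, -2.9]
gripper_width: 0.569
gripper_force: 30.0
t 5.15 tcp [0.5052 0.2313 0.1045] jaw 96.7 toolz [-0.001 -0.    -1.   ] w 0.568907822200898 F [ 1.2 -0.6 -2.9] g 29.998725950717926
shift tool [ 0.0004 -0.0013  0.0045] turn z units 0.02
```

View pics/c2.png

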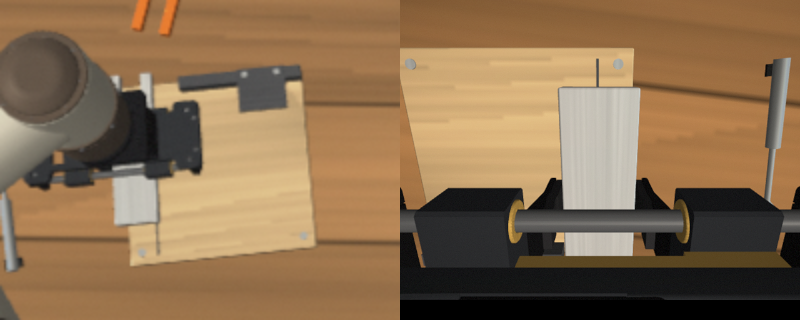

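Left (top view): the arm hides the pin, the prong tips show at about (117,76) and (146,74). Right (wrist view): the plate is gripped, its end corners are at (559,88) and (639,88), and the scribed line is at (598,58–87), close to the plate's centre line.

Run:
```python
from h import *
im=cv2.imread("pics/wrist2.png");hsv=cv2.cvtColor(im,cv2.COLOR_BGR2HSV)
m=((hsv[...,1]<45)&(hsv[...,2]>130)).astype(np.uint8)*255
c=big(m,(240,120,400,270)); q=c[:,0]
rows=[(y,q[q[:,1]==y,0].min(),q[q[:,1]==y,0].max()) for y in (146,160,180,200,220)]; print(rows,q[:,1].min())
E=[];
for y,a,b in rows: E.append(ray("wrist",[[a-.5,y],[b+.5,y]],.1045+.008)[:,:2])
E=np.array(E);print("w",np.linalg.norm(E[:,0]-E[:,1],axis=1)); M=E.mean(1); d=M[-1]-M[0];d/=np.linalg.norm(d);yaw=np.degrees(np.arctan2(d[1],d[0]))
end=ray("wrist",[[(rows[0][1]+rows[0][2])/2,q[:,1].min()]],.1125)[0,:2]
print("yaw",yaw,"end",end,"mid",end+.09*d)
g=cv2.cvtColor(im,cv2.COLOR_BGR2GRAY); L=[]
for y in (100,112,124,134): L.append([285+g[y,285:345].argmin(),y])
l=ray("wrist",L,.012)[:,:2];dl=l[-1]-l[0];print(L,l.round(4).tolist(),"line yaw",np.degrees(np.arctan2(dl[1],dl[0])))
a=np.radians(6.65);u=np.array([np.cos(a),np.sin(a)]);n=np.array([-u[1],u[0]])
print("line across vs pin est",(l-[.5804,.2387])@n, "SE end,across",(end-[.5804,.2387])@n,(end-[.5804,.2387])@u,"M",(M-[.5804,.2387])@n)
t=ray("top",np.array([[115,78],[148,75]])/2+[130,180],.1125)[:,:2];print("tips",t,t.mean(0)-[.5804,.2387])
print("tip along,across",(t-[.5804,.2387])@u,(t-[.5804,.2387])@n)
```

```text
[(146, np.int32(254), np.int32(383)), (160, np.int32(255), np.int32(383)), (180, np.int32(255), np.int32(382)), (200, np.int32(256), np.int32(381)), (220, np.int32(257), np.int32(380))] 140
w [0.04912466 0.04921814 0.04952067 0.04943942 0.04935583]
yaw 6.583920982867631 end [0.43279886 0.22054447] mid [0.52220531 0.23086373]
[[np.int64(315), 100], [np.int64(315), 112], [np.int64(315), 124], [np.int64(316), 134]] [[0.4131, 0.2163], [0.4199, 0.2171], [0.4269, 0.2179], [0.4327, 0.2191]] line yaw 8.228962253877386
line across vs pin est [-0.00287813 -0.00290303 -0.00292832 -0.00233215] SE end,across -0.0009405783539466479 -0.1487105756372795 M [-0.00094328 -0.0007585  -0.00095804 -0.00096705 -0.00097633]
tips [[0.60314325 0.2609218 ]
 [0.60736872 0.22202006]] [0.02485599 0.00277093]
tip along,across [0.02516361 0.02485567] [ 0.01943853 -0.01969081]
```

```bash
python3 -m handwheel '[[[0,0,0,0,-0.001,0.025,0.04],[0,0,0,0,0,0.015,0.04],[0,0,0,0,0,0.01,0.04],[0,0,0,0,0,0.01,0.04],[0,0,0,0,0,0.008,0.04],[0,0,0,0,0,0.008,0.04],[0,0,0,0,0,0,0.04]]]'; python3 goto.py .505 .230 .0175 96.6
```

```text
time_s: 5.95
tcp_pos: [0.5052, 0.2276, 0.0286]
ee_rot: [[-0.994, -0.114, -0.002], [-0.114, 0.994, -0.001], [0.002, -0.001, -1.0]]
wrist_force: [-1.0, 0.3, -2.9]
gripper_width: 0.57
gripper_force: 30.0
t 5.95 tcp [0.5052 0.2276 0.0286] jaw 96.53 toolz [-0.002 -0.001 -1.   ] w 0.5698511280922464 F [-1.   0.3 -2.9] g 29.99848186969757
shift tool [-0.0001  0.0024  0.011 ] turn z units -0.01
```

```bash
python3 -m handwheel '[[[0,0,0,0,0,0,0.04],[0,0,0,0,0,0,0.04]]]'; python3 wr.py pics/w3.png
python3 - <<'E'
from h import *
im=cv2.imread("pics/w3.png");hsv=cv2.cvtColor(im,cv2.COLOR_BGR2HSV)
m=((hsv[...,1]<45)&(hsv[...,2]>130)).astype(np.uint8)*255
c=big(m,(240,120,400,270)); q=c[:,0]; z=r.sense()["tcp_pos"][2]+.008
g=cv2.cvtColor(im,cv2.COLOR_BGR2GRAY)
a=np.radians(6.65);u=np.array([np.cos(a),np.sin(a)]);n=np.array([-u[1],u[0]]);p=[.5804,.2387]
for y in(150,180,210):
    e=q[q[:,1]==y,0]; print("SE",e.min(),e.max(),(ray("wrist",[[(e.min()+e.max())/2,y]],z)[0,:2]-p)@np.c_[u,n])
y0=q[:,1].min()
for y in(y0-12,y0-20,y0-28): x=285+g[y,285:345].argmin(); print("line",x,y,(ray("wrist",[[x,y]],.012)[0,:2]-p)@np.c_[u,n])
print("end",y0,(ray("wrist",[[318,y0]],z)[0,:2]-p)@u)
E
```

```text
time_s: 6.15
tcp_pos: [0.5061, 0.2285, 0.0301]
ee_rot: [[-0.993, -0.114, 0.001], [-0.114, 0.993, 0.001], [-0.001, 0.001, -1.0]]
wrist_force: [-0.1, -0.2, -4.4]
gripper_width: 0.567
gripper_force: 30.0
SE 254 383 [-0.14356276 -0.0011966 ]
SE 255 382 [-0.1322518  -0.00120655]
SE 257 380 [-0.12044845 -0.00121694]
line 319 128 [-0.15133072 -0.00088462]
line 319 120 [-0.15466062 -0.00088288]
line 319 112 [-0.15795443 -0.00088115]
end 140 -0.14722921632587682
```

```bash
python3 -m handwheel '[[[0,0,0,0,0,0.006,0.04],[0,0,0,0,0,0.004,0.04],[0,0,0,0,0,0,0.04],[0,0,0,0,0,0,0.04]]]'; python3 goto.py .505 .230 .0175 96.6
```

```text
time_s: 6.6
tcp_pos: [0.5056, 0.228, 0.0193]
ee_rot: [[-0.993, -0.114, -0.0], [-0.114, 0.993, -0.0], [0.0, -0.0, -1.0]]
wrist_force: [0.6, -0.2, -3.4]
gripper_width: 0.571
gripper_force: 30.0
t 6.6 tcp [0.5056 0.228  0.0193] jaw 96.56 toolz [-0. -0. -1.] w 0.570958558260987 F [ 0.6 -0.2 -3.4] g 29.998589158058167
shift tool [0.0004 0.002  0.0018] turn z units -0.01
```

```bash
python3 -m handwheel '[[[0,0,0,0,0,0.001,0.04],[0,0,0,0,0,0,0.07],[0,0,0,0,0,0,0.07],[0,0,0,0,0,0,0.07],[0,0,0,0,0,0,0.07],[0,0,0,0,0,-0.02,0.07],[0,0,0,0,0,-0.03,0.07],[0,0,0,0,0,-0.03,0.07],[0,0,0,0,0,-0.02,0.07],[0,0,0,0,0,0,0.07]]]'
```

```text
time_s: 7.6
tcp_pos: [0.5076, 0.2294, 0.1221]
ee_rot: [[-0.993, -0.115, 0.006], [-0.115, 0.993, 0.004], [-0.007, 0.004, -1.0]]
wrist_force: [-0.0, 0.0, -0.3]
gripper_width: 0.804
gripper_force: 0.0
```

```bash
python3 goto.py .505 .30 .12 96.6
python3 - <<'E'
from h import *
for n in("scene","wrist"):
    im=cams.capture(n)[:,:,::-1]; cv2.imwrite(f"pics/{n}4.png",im)
a=cv2.imread("pics/scene4.png")[150:290,290:465]; a=cv2.resize(a,(400,320),interpolation=cv2.INTER_CUBIC); b=cv2.resize(cv2.imread("pics/wrist4.png"),(400,300)); b=cv2.copyMakeBorder(b,0,20,0,0,0)
cv2.imwrite("pics/c4.png",np.hstack([a,b]))
E
```

```text
t 7.6 tcp [0.5076 0.2294 0.1221] jaw 96.59 toolz [ 0.006  0.004 -1.   ] w 0.8044176436605354 F [-0.   0.  -0.3] g 0.0
shift tool [-0.0054  0.0704  0.0024] turn z units -0.0
```

View pics/c4.png

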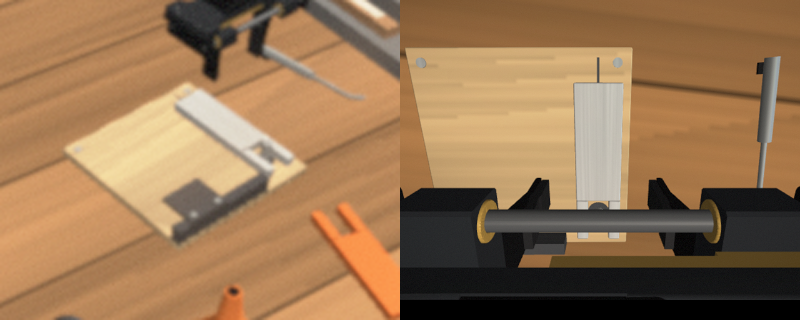

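The straightedge lies flat along the scribed line with the pin between the prongs, at about (598,208) in the right half, and it is released. Next I work out the arc for the push in tool axes (tool x = −board x, tool y = +board y).

```bash
python3 -m handwheel '[[[0,0,0,0.01,0.012,0,0],[0,0,0,0.01,0.012,0,0],[0,0,0,0.01,0.012,0,0],[0,0,0,0.011,0.013,0,0],[0,0,0,0,0,0,0],[0,0,0,0,0,0,0],[0,0,0,0,0,0,0]]]'
python3 - <<'E'
from h import *
s=r.sense();p=np.array(s["tcp_pos"][:2]);a=np.radians(6.6)
b=(p-[.5803,.2380])@np.array([[np.cos(a),-np.sin(a)],[np.sin(a),np.cos(a)]])+[.071,.08]
print("board xy",b.round(4),"z",s["tcp_pos"][2],"w",s["gripper_width"],"to start",((-.0435,.128)-b).round(4))
t=np.radians(np.arange(0,90.1,6)); C=np.c_[-105*np.cos(t)-25*np.sin(t),-105*np.sin(t)+25*np.cos(t)]
D=np.diff(C,axis=0); print(np.c_[np.degrees(t[1:]),-D[:,0],D[:,1],C[1:]+[71-9.5,80+15]].round(1).tolist())
E
```

```text
time_s: 8.4
tcp_pos: [0.4592, 0.2721, 0.1182]
ee_rot: [[-0.993, -0.114, -0.0], [-0.114, 0.993, -0.001], [0.001, -0.0, -1.0]]
wrist_force: [0.8, -0.5, 1.3]
gripper_width: 0.254
gripper_force: 0.0
board xy [-0.0453  0.1278] z 0.1181961382630831 w 0.2537559642812361 to start [0.0018 0.0002]
[[6.0, 2.0, -11.1, -45.5, 108.9], [12.0, 0.9, -11.3, -46.4, 97.6], [18.0, -0.3, -11.3, -46.1, 86.3], [24.0, -1.5, -11.2, -44.6, 75.1], [30.0, -2.7, -11.0, -41.9, 64.2], [36.0, -3.8, -10.6, -38.1, 53.5], [42.0, -4.9, -10.2, -33.3, 43.3], [48.0, -5.9, -9.6, -27.3, 33.7], [54.0, -6.9, -9.0, -20.4, 24.7], [60.0, -7.8, -8.2, -12.7, 16.6], [66.0, -8.6, -7.3, -4.0, 9.2], [72.0, -9.3, -6.4, 5.3, 2.9], [78.0, -9.9, -5.4, 15.2, -2.5], [84.0, -10.4, -4.3, 25.7, -6.8], [90.0, -10.8, -3.2, 36.5, -10.0]]
```

```bash
python3 -m handwheel '[[[0,0,0,0,0,0.03,0],[0,0,0,0,0,0.02,0],[0,0,0,0,0,0,0],[0,0,0,0,0,0,0],[0,0,0,0,0,0.02,0],[0,0,0,0,0,0.02,0],[0,0,0,0,0,0.01,0],[0,0,0,0,0,0,0]]]'; python3 goto.py .4592 .272 .018 96.6
```

```text
time_s: 9.2
tcp_pos: [0.4594, 0.2719, 0.0183]
ee_rot: [[-0.993, -0.114, -0.001], [-0.114, 0.993, -0.001], [0.001, -0.001, -1.0]]
wrist_force: [0.3, 0.7, -0.4]
gripper_width: 0.008
gripper_force: 0.0
t 9.2 tcp [0.4594 0.2719 0.0183] jaw 96.54 toolz [-0.001 -0.001 -1.   ] w 0.008421312954742485 F [ 0.3  0.7 -0.4] g 0.0
shift tool [0.0002 0.0002 0.0003] turn z units -0.01
```

```bash
python3 -m handwheel '[[[0,0,0,0,-0.008,0,0],[0,0,0,0.001,-0.011,0,0],[0,0,0,0.001,-0.011,0,0],[0,0,0,0,-0.011,0,0],[0,0,0,-0.0015,-0.011,0,0],[0,0,0,-0.003,-0.011,0,0],[0,0,0,0,0,0,0]]]'; python3 wr.py pics/w5.png
```

```text
time_s: 9.9
tcp_pos: [0.4691, 0.2079, 0.0184]
ee_rot: [[-0.994, -0.112, -0.001], [-0.112, 0.994, -0.001], [0.001, -0.001, -1.0]]
wrist_force: [0.5, -0.2, -0.2]
gripper_width: 0.006
gripper_force: 0.0
```

View pics/w5.png

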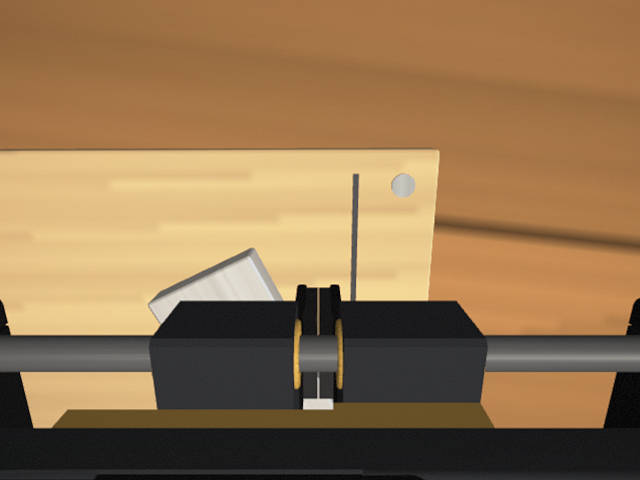

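The plate is swinging: it stands about 28° off the scribed line, its free-end corners are at (252,249) and (150,305), and the fingers are against its side at (318,290). I continue the arc.

```bash
python3 -m handwheel '[[[0,0,0,-0.004,-0.0105,0,0],[0,0,0,-0.005,-0.01,0,0],[0,0,0,-0.006,-0.0095,0,0],[0,0,0,-0.007,-0.009,0,0],[0,0,0,-0.008,-0.008,0,0],[0,0,0,-0.0085,-0.0075,0,0],[0,0,0,-0.0095,-0.0065,0,0],[0,0,0,-0.005,-0.003,0,0],[0,0,0,0,0,0,0]]]'
python3 - <<'E'
from h import *
for n in("scene","top"):
    im=cams.capture(n)[:,:,::-1]; cv2.imwrite(f"pics/{n}6.png",im)
a=cv2.resize(cv2.imread("pics/scene6.png")[170:270,300:440],(400,286),interpolation=cv2.INTER_CUBIC); b=cv2.resize(cv2.imread("pics/top6.png")[195:325,160:340],(400,286),interpolation=cv2.INTER_CUBIC)
cv2.imwrite("pics/c6.png",np.hstack([a,b]))
s=r.sense();p=np.array(s["tcp_pos"][:2]);a=np.radians(6.6)
print("board xy",((p-[.5803,.2380])@np.array([[np.cos(a),-np.sin(a)],[np.sin(a),np.cos(a)]])+[.071,.08]).round(4))
E
```

```text
time_s: 10.85
tcp_pos: [0.5304, 0.1521, 0.0186]
ee_rot: [[-0.994, -0.113, 0.001], [-0.113, 0.994, 0.0], [-0.001, 0.0, -1.0]]
wrist_force: [0.0, 0.6, 0.2]
gripper_width: 0.006
gripper_force: 0.0
board xy [0.0108 0.0009]
```

View pics/c6.png

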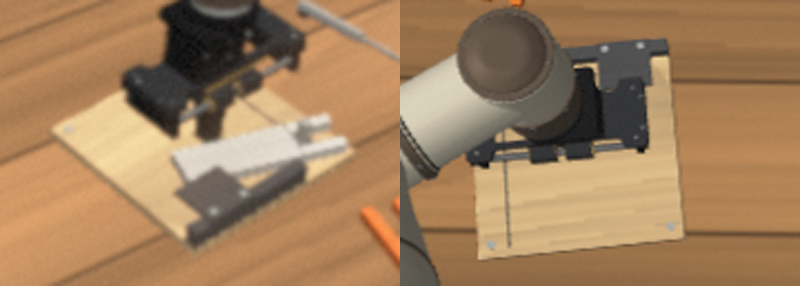

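The plate, with its pin still in the notch, is about 15° from the rail, and its free end is entering under the clip (left half, end at about (180,160)). I finish the push gently.

```bash
python3 -m handwheel '[[[0,0,0,-0.007,-0.003,0,0],[0,0,0,-0.007,-0.003,0,0],[0,0,0,-0.006,-0.002,0,0],[0,0,0,-0.003,-0.001,0,0],[0,0,0,-0.002,0,0,0],[0,0,0,0,0,0,0]]]';  python3 -m handwheel '[[[0,0,0,-0.002,0,0,0],[0,0,0,0,0,0,0]]]'; python3 goto.py .56 .145 .018 96.6
```

```text
time_s: 11.55
tcp_pos: [0.5549, 0.1459, 0.0184]
ee_rot: [[-0.994, -0.114, -0.0], [-0.114, 0.994, -0.0], [0.0, -0.0, -1.0]]
wrist_force: [-2.1, -0.6, 1.1]
gripper_width: 0.003
gripper_force: 0.7
time_s: 11.75
tcp_pos: [0.557, 0.1464, 0.0184]
ee_rot: [[-0.993, -0.114, 0.0], [-0.114, 0.993, 0.0], [-0.0, -0.0, -1.0]]
wrist_force: [-0.5, -1.2, 0.2]
gripper_width: 0.008
gripper_force: 0.7
t 11.75 tcp [0.557  0.1464 0.0184] jaw 96.55 toolz [ 0.  0. -1.] w 0.0076296139166084674 F [-0.5 -1.2  0.2] g 0.7225469708646415
shift tool [-0.0028 -0.0017  0.0004] turn z units -0.01
```

```bash
python3 -m handwheel '[[[0,0,0,-0.0015,0,0,0],[0,0,0,-0.001,0,0,0],[0,0,0,0,0,0,0]]]' | sed -n 2p\;4p;  python3 -m handwheel '[[[0,0,0,-0.0015,0,0,0],[0,0,0,0,0,0,0]]]'| sed -n 2p\;4p\;5p\;6p
```

```text
tcp_pos: [0.5598, 0.1469, 0.0185]
wrist_force: [-1.6, -0.3, -0.6]
tcp_pos: [0.5612, 0.147, 0.0186]
wrist_force: [-1.3, -1.2, -0.1]
gripper_width: 0.006
gripper_force: 0.5
```

```bash
python3 -m handwheel '[[[0,0,0,-0.0015,0,0,0],[0,0,0,0,0,0,0]]]'; python3 -m handwheel '[[[0,0,0,-0.0015,0,0,0],[0,0,0,0,0,0,0]]]'
```

```text
time_s: 12.45
tcp_pos: [0.5617, 0.1468, 0.0185]
ee_rot: [[-0.993, -0.114, -0.002], [-0.114, 0.993, -0.001], [0.002, -0.001, -1.0]]
wrist_force: [-2.6, -0.4, 1.4]
gripper_width: 0.008
gripper_force: 1.7
time_s: 12.65
tcp_pos: [0.5622, 0.1465, 0.0184]
ee_rot: [[-0.994, -0.114, -0.004], [-0.114, 0.994, -0.002], [0.004, -0.001, -1.0]]
wrist_force: [-5.6, -1.8, 3.0]
gripper_width: 0.004
gripper_force: 3.0
```

The force rises while the position stalls, so the plate is home against the rail. I seat it once more, then back off, lift and look.

```bash
python3 -m handwheel '[[[0,0,0,-0.002,0,0,0],[0,0,0,0,0,0,0],[0,0,0,0.004,0,0,0],[0,0,0,0.01,0,0,0],[0,0,0,0.02,0,0,0],[0,0,0,0,0,-0.03,0],[0,0,0,0,0,-0.04,0],[0,0,0,0,0,-0.04,0]]]'; python3 -m handwheel '[[[0,0,0,0.04,-0.02,0,0],[0,0,0,0.04,-0.04,0,0],[0,0,0,0.02,-0.045,0,0],[0,0,0,0,-0.045,0,0],[0,0,0,0,-0.045,0,0],[0,0,0,0,-0.045,0,0],[0,0,0,0,0,0,0],[0,0,0,0,0,0,0]]]' | sed -n 1,2p
python3 - <<'E'
from h import *
for n in("scene","top"):
    im=cams.capture(n)[:,:,::-1]; cv2.imwrite(f"pics/{n}7.png",im)
a=cv2.resize(cv2.imread("pics/scene7.png")[170:270,300:440],(400,286),interpolation=cv2.INTER_CUBIC); b=cv2.resize(cv2.imread("pics/top7.png")[195:325,160:340],(400,286),interpolation=cv2.INTER_CUBIC)
cv2.imwrite("pics/c7.png",np.hstack([a,b]))
E
```

```text
time_s: 13.45
tcp_pos: [0.5323, 0.144, 0.13]
ee_rot: [[-0.993, -0.115, 0.002], [-0.115, 0.993, 0.001], [-0.002, 0.0, -1.0]]
wrist_force: [1.0, 0.1, 0.1]
gripper_width: 0.006
gripper_force: 0.0
time_s: 14.25
tcp_pos: [0.4646, -0.102, 0.1287]
```

View pics/c7.png

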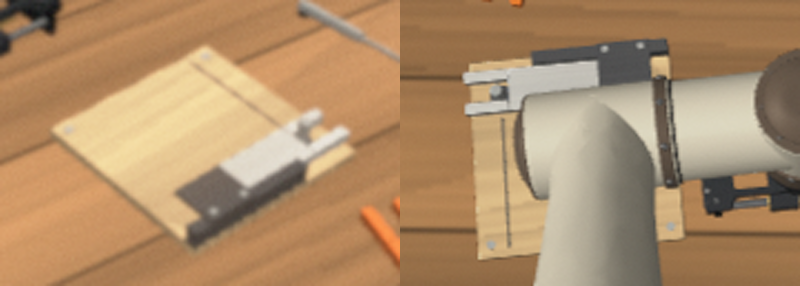

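The plate lies along the rail with its free end under the clip and the pin at (497,92) between the prongs (right half). I check its angle numerically.

```bash
python3 - <<'E'
from h import *
im=cv2.imread("pics/top7.png");hsv=cv2.cvtColor(im,cv2.COLOR_BGR2HSV)
m=((hsv[...,1]<50)&(hsv[...,2]>120)).astype(np.uint8)*255; m[:,250:]=0;m[:220]=0;m[248:]=0;m[:,:185]=0
a=np.radians(6.6);T=np.array([[np.cos(a),-np.sin(a)],[np.sin(a),np.cos(a)]])
bd=lambda uv:(ray("top",uv,.026)[:,:2]-[.5803,.238])@T+[.071,.08]
xs=np.arange(191,248,3); up=[];lo=[]
for x in xs:
    y=np.where(m[:,x])[0]
    if len(y): up.append([x,y.min()-.5]); lo.append([x,y.max()+.5])
U=bd(up);L=bd(lo)
print("upper edge board",U.round(4).tolist());print("lower",L.round(4).tolist())
k=U[:,1]>-.03; print("slope upper deg",np.degrees(np.arctan(np.polyfit(U[k,1],U[k,0],1)[0])))
E
cp pics/top7.png /tmp; python3 -c "
import cv2;cv2.imwrite('pics/c8.png',cv2.resize(cv2.imread('pics/top7.png')[205:265,180:290],(770,420),interpolation=cv2.INTER_CUBIC))"
```

```text
upper edge board [[0.1004, 0.1125], [0.0997, 0.1049], [0.1015, 0.0973], [0.1007, 0.0897], [0.1, 0.0822], [0.0992, 0.0746], [0.101, 0.0669], [0.1003, 0.0594], [0.0995, 0.0518], [0.1014, 0.0441], [0.1006, 0.0366], [0.0998, 0.029], [0.1017, 0.0213], [0.1009, 0.0137], [0.1001, 0.0062], [0.102, -0.0016], [0.1012, -0.0091], [0.1004, -0.0167], [0.0996, -0.0242]]
lower [[0.051, 0.1146], [0.0502, 0.1072], [0.052, 0.0996], [0.0513, 0.0921], [0.0505, 0.0846], [0.0497, 0.0771], [0.0515, 0.0695], [0.0508, 0.062], [0.0423, 0.0549], [0.0415, 0.0475], [0.0407, 0.04], [0.04, 0.0325], [0.0392, 0.025], [0.0384, 0.0175], [0.0377, 0.0101], [0.0369, 0.0026], [0.0361, -0.0049], [0.0354, -0.0124], [0.0346, -0.0199]]
slope upper deg -0.1851334308666177
```

View pics/c8.png

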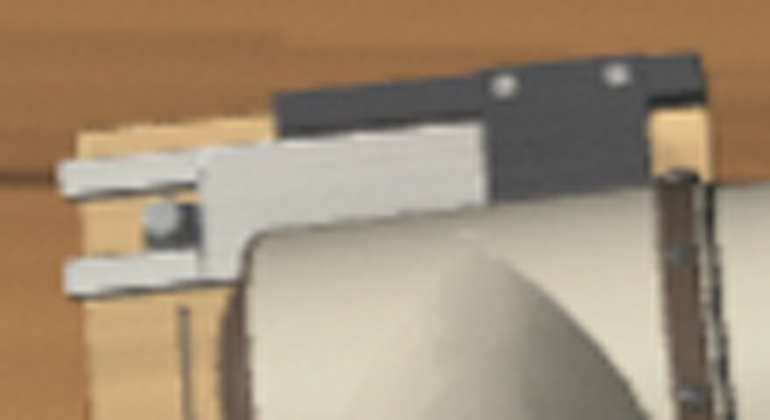

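The plate's edge lies at board x ≈ 100 mm and 0.2° from the rail, and the pin is seated in the notch near its bottom at crop pixel (168,225). I hand the job in.

```bash
python3 -c "
from station import r
print(r.finish_job())"
```

```text
the job is handed in; nothing more can be done
None
```

The straightedge is flush along the rail, about 0.2° off parallel, with the pin in its notch and its free end under the clip; it is released, no bystander was touched that I could see, and the job is handed in (no verdict was returned).

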